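# Crumb tray home, toast down

## Task

Make the toast: with your fingertips, push the toaster's crumb tray, which has been left sticking out under the lever, fully home, and only then press the lever down until it latches and the bread stays down. Push gently: nothing is to be picked up, the toaster must stay where it stands, and the jars, the mug and the spoon round it are to be left alone. Finish with the hand clear.

Things in the scene. Friction and masses are not known exactly. Their poses are not given: they have to be found in the camera images.
- toaster: The toaster as a whole, with tray, lever and bread. Its origin and axes are awkward (origin off to one side): use toaster_end for where it is and how it is turned.
- toaster_end (a point): Pale blue-grey two-slot toaster, loose on the worktop (about 1.5 kg), 174 mm wide, 272 long, 190 high; bread stands out to 235 mm. This point: on the worktop under the middle of its upright lever end, the plane x = 0, which faces between the robot and its right; x points level from there along the toaster, z up. A round dial (y = -32 mm, 52 mm up) stands 14 mm out of that end; no part of the job.
- crumb_tray (a joint): How far the steel crumb tray is out, in m: 0 is fully home, grows as it slides out along the toaster's -x; it starts 0.04 to 0.07 out. Slides level with about 1.5 N of friction and stays where it is left; it stops dead at 0.
- tray_lip (a point): Middle of the outer face of the tray's upright steel front lip; moves with the tray. The lip is 112 mm wide (along the toaster's y), 21 mm high (10 to 31 mm above the worktop) and 6 mm thick; with the tray home this face stands 14 mm out from the toaster's lever end. Axes as the toaster's (x into it).
- toaster_lever (a joint): How far the toaster's lever has been pressed down, in m: 0 up (start), 0.065 at its lower stop. A spring lifts it back up (3 N at first, 6 N at the stiffest, 20 to 45 mm down) until it is past 0.055; beyond that it snaps down, latches and stays at 0.065. The bread goes down with it.
- lever_top (a point): Middle of the top face of the lever's black pad; moves with the lever: 156 mm above the worktop when up, 91 mm when latched. The pad is 40 mm wide (along the toaster's y), stands 24 mm out from the lever end (this point 12 mm out) and is 13 mm thick. Take directions from toaster_end, not from this point.
- jam_mid (a point): Middle of a glass jam jar with a red lid, 65 mm across, 86 mm high (this point half-way up); it stands beside the toaster. Leave alone.
- honey_mid (a point): Middle of a honey jar with a white lid, 58 x 62 mm, 99 mm high (this point half-way up); it stands beside the toaster, on the other side from the jam. Leave alone.
- mug_mid (a point): Middle, handle included, of a dark blue mug, 82 mm across, 120 mm with its handle, 94 mm high (this point half-way up). Leave alone.
- spoon_mid (a point): Middle of a steel teaspoon, 130 x 26 x 11 mm, lying on the worktop. Leave alone.

How it is judged:
By the outcome, as a careful person would: the job done as asked, in the order asked, and still so for the second after the job is handed in, with the robot touching nothing.
It also fails if it takes over 42 s, if anything falls off the work surface, if the arm or the gripper's body presses on something with over 40 N, if the wrist force passes 120 N, or if a joint passes its speed limit or range.

## Robot

A 7-joint arm with a two-finger parallel gripper is mounted at the origin on a cart in front of the work surface, level with it; the furniture and walls round the work are solid. World frame = base frame: x ahead of the robot, y to its left, z up, the work surface at z = 0. Lengths are in m, angles in degrees, forces in N, time in s.
With the tool pointing down it reaches from about 0.35 to 0.775 m from the base axis. Payload 3.1 kg.
Tool frame: the origin (TCP) lies at the centre of the arm's flange, where the gripper is bolted on; the fingertips stand 173 mm ahead of it and the grasp point (between the pads) lies 155 mm ahead of it; z points along the fingers, y is the line along which they close (so a half turn about z gives the same grasp; the last joint's range is limited). The gripper opens to 85 mm and grips with 20 to 120 N. Pads are 22 mm wide; open, the fingers measure 114 mm over their backs; the gripper's body (76 mm by 85 mm) begins 54 mm behind the grasp point. The pads swing forward as they close: fully open they stand 13 mm farther back than shut.
Start: joints at [-72.405, 17.813, 0.802, 86.603, -0.252, 75.585, -1.558], TCP at [0.188, 0.517, 0.405] pointing down, gripper open.
Joint ranges: [-154.91, 154.91], [-16.99, 109.72], [-72.82, 74.43], [7.12, 147.25], [-82.49, 262.49], [11.32, 116.49], [-174.64, 174.64]. Speed limits (degrees/s): [159.86, 159.86, 180, 180, 180, 180, 180].

## Interface

Orientations are given as [roll, pitch, yaw] about the fixed x, y, z axes, in that order (R = Rz(yaw) Ry(pitch) Rx(roll)).
In Python, from rig import bot, optics gives the robot as it stands. The module is installed in compiled form; this text tells all that it offers.
- The arm moves only by the shell command python3 -m creep 'ROWS' [FORCE]. ROWS is JSON, a list that holds one entry, the list of rows, each a list of 5 numbers: the shift along the tool's x, y, z in units of 250 mm (1.0 is 250 mm), then the turn about the tool's z in units of 360 degrees (1.0 is 360 degrees), then the closure in counts, from 0 (fully open) to 255 (shut). In form: [[[x, y, z, twist, hand], ...]]. A call has 1 to 20 rows; each row is the pose to reach, as a shift and turn from the pose commanded when the call began, along the tool's axes at that moment, turning the shorter way round; what a row does not reach only later rows make up. A row lasts 1/12 s, in which the tool goes at most 41.7 mm and 7.16 degrees, less where a joint would pass 70% of its speed; a pose out of reach is approached as far as the arm can. A call with a number of a shift or a turn outside -1 to 1 is refused whole. A call with a gripper value outside its range is refused whole. The fingers move at their own pace and stop on an object; FORCE is the grip in N (left out, the last holds). Time passes only in rows, so rows that repeat a pose let the fingers close. It gives the time, the measured TCP pose, the force, the opening and the grip force at its end, in the units of the state.
- bot.observe(): the state, without advancing time (a new reading comes with each control period).
- optics.snapshot(name): name is "scene" or "top" or "wrist"; returns a dict with "color" (480x640x3 uint8, red, green, blue), "z_map" (480x640 float32, m along the optical axis (not along the pixel's ray), 0 where there is no reading), "K" (3x3 intrinsics, pixels), "view" (4x4, takes a point from world to camera coordinates); the wrist camera has in their place "mount" (4x4, takes a point from camera to tool coordinates, whose origin is the TCP and whose axes are the flange's). Camera axes: x right, y up, looking along -z (the intrinsics and any distortion apply to the point x, -y, -z); pixel columns grow to the right and rows downward; lengths in m; the calibration is good to about 2 mm. The wrist camera is an equidistant fisheye: a pixel r from the principal point sees the ray r / f radians off the axis. A picture is of the moment at which its call begins: read the wrist's pose just before it.
- bot.sign_off(): hands the job in; it is judged then, once.
The state is a dict: "time_s": time; "joint_positions": joint angles; "joint_vel": joint speeds; "effort": joint torques, N m; "eef_pos": TCP position; "orientation": TCP orientation; "contact_force": force on the tool from outside, world axes, zero at the start; "ft_torque": the same for the moment, N m; "finger_gap": finger opening in m; "grip_force": force on a finger pad.
Only numpy, scipy, OpenCV 4.12 (cv2) and the standard library are available. Lean on these libraries where they do the work, as an engineer would, in place of code of your own. Each camera call takes 0.05 s, during which the arm holds its last target. There are 200 camera calls.

## Working session

There is one attempt and no reset: what is moved stays moved. The work goes in short steps, Python scripts to look and compute and a shell command to move; the robot and the scene stay as the last step left them, time stands still between calls to the robot, and variables do not carry over. Pictures are saved under pics/ and viewed, at most 10 in all, crops included, and the job is handed in when it is done.

```bash
mkdir -p pics; python3 - <<'E'
from rig import bot, optics
import cv2, numpy as np
print(bot.observe())
for n in("scene","top"):
    s=optics.snapshot(n); cv2.imwrite(f"pics/{n}0.png",s["color"][:,:,::-1]); np.savez(n,**s); print(n,s["K"],s["view"],s["z_map"].min(),s["z_map"].max(), s.keys())
E
```

```text
{'time_s': 0.0, 'joint_positions': array([-72.4043618 ,  17.86044051,   0.8012523 ,  86.69262388,
        -0.25223818,  75.58327809,  -1.55857123]), 'joint_vel': array([-0.03825213,  0.03735003, -0.05618075, -0.02974865,  0.00524015,
       -0.07498928, -0.08447449]), 'effort': array([-5.38352997e-04, -3.79919744e+01,  1.45883784e-01, -2.30587792e+01,
        1.23830736e-02,  1.40405426e-02, -9.57108483e-06]), 'eef_pos': array([0.18783412, 0.51658932, 0.40361584]), 'orientation': array([-1.79865523e+02,  5.24888720e-03,  1.60019779e+02]), 'contact_force': array([ 0.05574277, -0.03825418,  0.11603999]), 'ft_torque': array([-0.00656326, -0.0565409 , -0.02132381]), 'grip_force': 0.0, 'finger_gap': 0.08561451061593828}
scene [[523.25713709   0.         316.5833706 ]
 [  0.         523.25713709 242.63380226]
 [  0.           0.           1.        ]] [[ 0.58534757 -0.81055214  0.01932511 -0.35291445]
 [ 0.4661661   0.35595631  0.80992856 -0.36432187]
 [-0.66336822 -0.465081    0.58621009 -0.70428885]
 [ 0.          0.          0.          1.        ]] 0.0 1.971801 dict_keys(['color', 'z_map', 'K', 'view'])
top [[439.35850672   0.         318.18416766]
 [  0.         439.35850672 231.76420148]
 [  0.           0.           1.        ]] [[ 0.2612963  -0.9652098   0.00970993 -0.17885727]
 [ 0.78024394  0.21712431  0.58658028 -0.52844422]
 [-0.5682813  -0.14569515  0.80983288 -0.71146362]
 [ 0.          0.          0.          1.        ]] 0.0 1.7940221 dict_keys(['color', 'z_map', 'K', 'view'])
```

View pics/scene0.png

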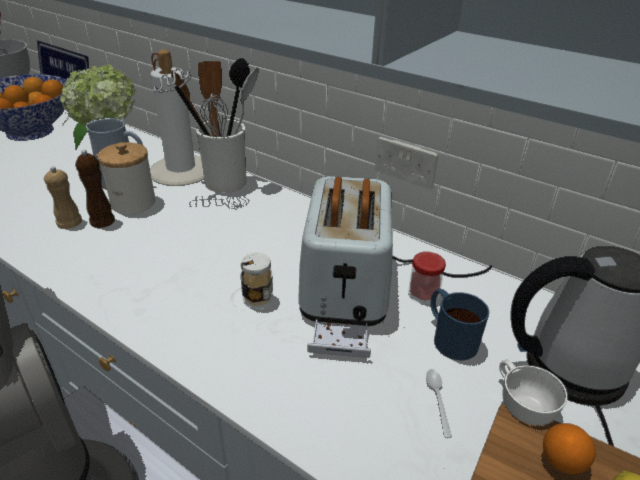

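View pics/top0.png

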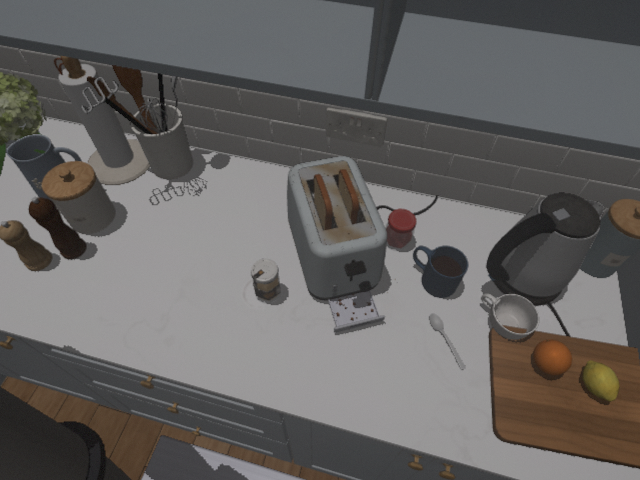

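The scene view shows the tray lip around (339,350), the lever pad at (345,270) and the dial at (360,312). In the top view the lip is at (357,322) and the pad at (356,268). Next I measure them from depth.

```bash
cat > h.py <<'E'
import numpy as np, cv2
def cloud(s):
    K,V,z=s["K"],s["view"],s["z_map"]; v,u=np.mgrid[:480,:640]
    c=np.stack([(u-K[0,2])/K[0,0]*z,-(v-K[1,2])/K[1,1]*z,-z],-1)
    return (c-V[:3,3])@V[:3,:3]
def ray(s,u,v,h):
    K,V=s["K"],s["view"]; R=V[:3,:3]; d=R.T@np.array([(u-K[0,2])/K[0,0],-(v-K[1,2])/K[1,1],-1]); o=-R.T@V[:3,3]
    return o+d*(h-o[2])/d[2]
E
python3 - <<'E'
from h import *
np.set_printoptions(precision=4,suppress=True)
for n in("scene","top"):
    s=np.load(n+".npz"); P=cloud(s); c=s["color"].astype(int)
    print(n,"table z",np.median(P[330:350,200:240,2]) )
    pts={"scene":dict(lip=(339,351),lever=(345,268),front=(325,285),front2=(375,285),honey=(257,262),jam=(428,262),mug=(460,305),spoon=(434,380)),
         "top":dict(lip=(357,324),lever=(356,266),topL=(305,215),honey=(265,270),jam=(401,220),mug=(445,265),spoon=(437,323))}[n]
    for k,(u,v) in pts.items(): print(k,P[v,u])
    win=(slice(180,330),slice(290,400)) if n=="scene" else (slice(155,300),slice(280,390))
    Q=P[win].reshape(-1,3); Q=Q[(Q[:,2]>.06)&(Q[:,2]<.2)]
    Q=Q[(np.abs(Q[:,:2]-P[pts["lever"][1],pts["lever"][0],:2]).max(1)<.35)]
    print("rect",cv2.minAreaRect(Q[:,:2].astype(np.float32)))
    # front face plane fit
    if n=="scene":
        F=np.r_[P[280:298,312:332].reshape(-1,3),P[275:298,362:380].reshape(-1,3)]
        m=F.mean(0); w=np.linalg.svd(F-m)[2][2]; print("face",m,w,np.abs((F-m)@w).mean())
    sc=5; a=(slice(250,370),slice(280,400)) if n=="scene" else (slice(240,345),slice(300,420))
    cv2.imwrite(f"pics/{n}1.png",cv2.resize(s["color"][a][:,:,::-1],None,fx=sc,fy=sc))
E
```

```text
scene table z 0.0010607958273283855
lip [ 0.4543 -0.1555  0.0212]
lever [ 0.5115 -0.1223  0.1556]
front [ 0.5037 -0.0877  0.1049]
front2 [ 0.5501 -0.1632  0.1122]
honey [0.4846 0.0565 0.1007]
jam [ 0.6994 -0.1975  0.0872]
mug [ 0.6464 -0.2915  0.0647]
spoon [ 0.5126 -0.3136  0.0017]
rect ((0.6128443479537964, -0.06072649359703064), (0.2759089171886444, 0.170086070895195), 31.615461349487305)
face [ 0.5238 -0.1228  0.1041] [-0.8594 -0.5112  0.0127] 0.0013247150115078836
top table z 0.001238860708272822
lip [ 0.4496 -0.1478  0.027 ]
lever [ 0.5084 -0.1224  0.1562]
topL [0.5773 0.0004 0.1904]
honey [0.4829 0.061  0.1004]
jam [ 0.6986 -0.1922  0.0889]
mug [ 0.6236 -0.3068  0.0596]
spoon [ 0.5087 -0.3142  0.0036]
rect ((0.6319610476493835, -0.07805313169956207), (0.2859734892845154, 0.22228451073169708), 29.95073127746582)
```

View pics/scene1.png

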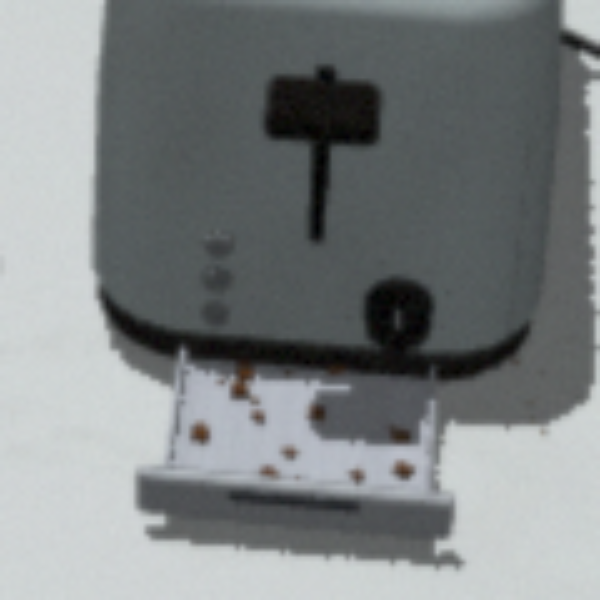

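View pics/top1.png

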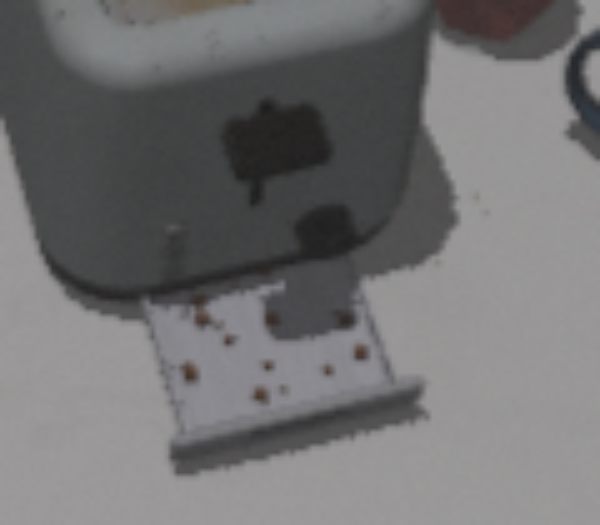

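The crops give the lip's outer top edge as (307.6,346.4)–(370.4,350) in the scene view. The lever pad's top front edge runs about (333,266)–(356,268).

```bash
python3 - <<'E'
from h import *
np.set_printoptions(precision=4,suppress=True)
s=np.load("scene.npz");t=np.load("top.npz")
L=[ray(s,307.6,346.4,.031),ray(s,370.4,350,.031)];B=[ray(s,307.4,352.8,.010),ray(s,370,357.6,.010)]
T=[ray(t,334.4,331.5,.031),ray(t,384.6,317.5,.031)]
for a,b in(L,B,T):
    d=a-b; print("lip",a,b,"mid",(a+b)/2,"len",np.linalg.norm(d),"yaw",np.degrees(np.arctan2(d[1],d[0]))-90)
# lever pad by dark mask & height; fits in toaster frame
yaw=np.radians(31); X=np.array([np.cos(yaw),np.sin(yaw)]);Y=np.array([-X[1],X[0]])
for n,q in(("scene",s),("top",t)):
    P=cloud(q); g=q["color"].max(2)<45; w=np.zeros_like(g)
    w[(slice(255,285),slice(325,365)) if n=="scene" else (slice(255,280),slice(338,372))]=1
    Q=P[g&w&(P[...,2]>.141)&(P[...,2]<.162)]
    print(n,"pad n",len(Q),"x",np.percentile(Q[:,:2]@X,[2,50,98]),"y",np.percentile(Q[:,:2]@Y,[2,50,98]),"z",np.percentile(Q[:,2],[2,98]))
    H=P[...,2]; R=P[(H>.06)&(H<.135)][:,:2]; 
    x=R@X;y=R@Y; k=(np.abs(y-(-.365))<.085)&(x>.33)&(x<.43); 
    x,y=x[k],y[k]
    h,e=np.histogram(x,bins=50,range=(.33,.43)); print("face hist peak",e[h.argmax()],np.median(x))
    k=np.abs(x-np.median(x))<.012; print("yaw corr",np.degrees(np.polyfit(y[k],x[k],1)[0]))
    R=P[(H>.10)&(H<.19)][:,:2]; x=R@X;y=R@Y;k=(x>.36)&(x<.62)&(abs(y+.365)<.13); print("side y",np.percentile(y[k],[1,99]))
E
```

```text
lip [ 0.4225 -0.1102  0.031 ] [ 0.4814 -0.2027  0.031 ] mid [ 0.4519 -0.1564  0.031 ] len 0.10963421317705419 yaw 32.474055575190235
lip [ 0.4258 -0.1075  0.01  ] [ 0.4831 -0.2027  0.01  ] mid [ 0.4545 -0.1551  0.01  ] len 0.11113769575137489 yaw 31.053218214187865
lip [ 0.4191 -0.1063  0.031 ] [ 0.4777 -0.2011  0.031 ] mid [ 0.4484 -0.1537  0.031 ] len 0.11145492893255757 yaw 31.735019874263784
scene pad n 280 x [0.3579 0.364  0.3832] y [-0.3856 -0.3675 -0.3495] z [0.1464 0.158 ]
face hist peak 0.384 0.38590953974582365
yaw corr 0.6758766438711478
side y [-0.4481 -0.2897]
top pad n 232 x [0.3593 0.3691 0.384 ] y [-0.381  -0.3634 -0.346 ] z [0.1489 0.1591]
face hist peak 0.384 0.3864650496874972
yaw corr 1.6273034602774417
side y [-0.4432 -0.2828]
```

```bash
python3 -m creep '[[[-0.12,-0.09,0,0.012,0],[-0.24,-0.18,0,0.024,0],[-0.36,-0.27,0,0.036,0],[-0.48,-0.36,0,0.05,0],[-0.6,-0.45,0,0.064,0],[-0.72,-0.54,0,0.08,0],[-0.84,-0.63,0,0.095,0],[-0.94,-0.69,0,0.108,0],[-0.98,-0.72,0,0.1084,0],[-0.98,-0.72,0,0.1084,0]]]'
```

```text
time_s: 0.93
eef_pos: [0.3588, 0.2603, 0.4045]
orientation: [-180.0, 0.1, 120.5]
contact_force: [0.2, 0.2, 0.1]
finger_gap: 0.0853
grip_force: 0.0
```

```bash
python3 -m creep '[[[-0.12,-0.04,0,0,0],[-0.25,-0.08,0,0,0],[-0.38,-0.12,0,0,0],[-0.51,-0.16,0,0,0],[-0.64,-0.21,0,0,0],[-0.77,-0.25,0,0,0],[-0.9,-0.3,0,0,0],[-1.0,-0.33,0,0,0],[-1.0,-0.33,0,0,0],[-1.0,-0.33,0,0,0]]]'
```

```text
time_s: 1.77
eef_pos: [0.4148, 0.0073, 0.4046]
orientation: [180.0, -0.0, 120.9]
contact_force: [0.3, -0.4, 0.1]
finger_gap: 0.0852
grip_force: 0.0
```

```bash
python3 -m creep '[[[-0.11,-0.1,0,0,0],[-0.22,-0.2,0,0,0],[-0.33,-0.3,0,0,0],[-0.44,-0.4,0,0,0],[-0.54,-0.49,0,0,0],[-0.6,-0.54,0.05,0,0],[-0.6,-0.54,0.17,0,0],[-0.6,-0.54,0.29,0,0],[-0.6,-0.54,0.41,0,0],[-0.6,-0.54,0.53,0,0],[-0.6,-0.54,0.6,0,0],[-0.6,-0.54,0.6,0,0],[-0.6,-0.54,0.6,0,0]]]'; python3 - <<'E'
from rig import bot, optics
import cv2
from h import *
o=bot.observe(); print(o["eef_pos"],o["orientation"])
s=optics.snapshot("scene"); cv2.imwrite("pics/scene2.png",cv2.resize(s["color"][200:460,180:480,::-1],None,fx=2.2,fy=2.2)); np.savez("scene2",**s)
P=cloud(s); yaw=np.radians(31); X=np.array([np.cos(yaw),np.sin(yaw)]);Y=np.array([-X[1],X[0]])
x=(P[...,:2]-o["eef_pos"][:2])@X; y=(P[...,:2]-o["eef_pos"][:2])@Y; z=P[...,2]
for a in np.arange(.04,.36,.02):
    k=(np.abs(y)<.06)&(np.abs(x)<.075)&(z>a)&(z<a+.02)
    if k.sum()>5: print(round(a,2),k.sum(),"x",np.percentile(x[k],[1,50,99]).round(4),"y",np.percentile(y[k],[1,99]).round(4),"zmin",z[k].min().round(4))
E
```

```text
time_s: 2.85
eef_pos: [0.3768, -0.1889, 0.254]
orientation: [-179.9, -0.1, 121.2]
contact_force: [0.6, -0.3, 0.4]
finger_gap: 0.0855
grip_force: 0.0
[ 0.37680493 -0.18893181  0.2539771 ] [-1.79910025e+02 -1.35869680e-01  1.21185748e+02]
0.08 7 x [-0.0494 -0.049  -0.0483] y [-0.01    0.0091] zmin 0.0938
0.1 109 x [-0.0579 -0.055  -0.0481] y [-0.0113  0.0095] zmin 0.1003
0.12 10 x [-0.0572 -0.0568 -0.0559] y [-0.0065  0.0048] zmin 0.1201
0.14 203 x [-0.0748 -0.0713 -0.0406] y [-0.0142  0.014 ] zmin 0.1409
0.16 316 x [-0.073  -0.0687 -0.0231] y [-0.0178  0.0159] zmin 0.1601
0.18 563 x [-0.0703 -0.054  -0.0131] y [-0.0199  0.0179] zmin 0.18
0.2 332 x [-0.0639 -0.0354 -0.0097] y [-0.0365  0.0343] zmin 0.2
0.22 578 x [-0.0385 -0.0328 -0.0091] y [-0.0372  0.035 ] zmin 0.22
0.24 824 x [-0.0384 -0.0291  0.0016] y [-0.0376  0.0354] zmin 0.24
0.26 501 x [-0.0374 -0.0306 -0.0056] y [-0.0365  0.0342] zmin 0.26
0.28 647 x [-0.0372 -0.0308 -0.001 ] y [-0.0366  0.0345] zmin 0.28
0.3 654 x [-0.0357 -0.0301 -0.0086] y [-0.0348  0.032 ] zmin 0.3
0.32 692 x [-0.0355 -0.0302 -0.0074] y [-0.035   0.0324] zmin 0.32
0.34 745 x [-0.0357 -0.0301 -0.005 ] y [-0.0351  0.033 ] zmin 0.34
```

View pics/scene2.png

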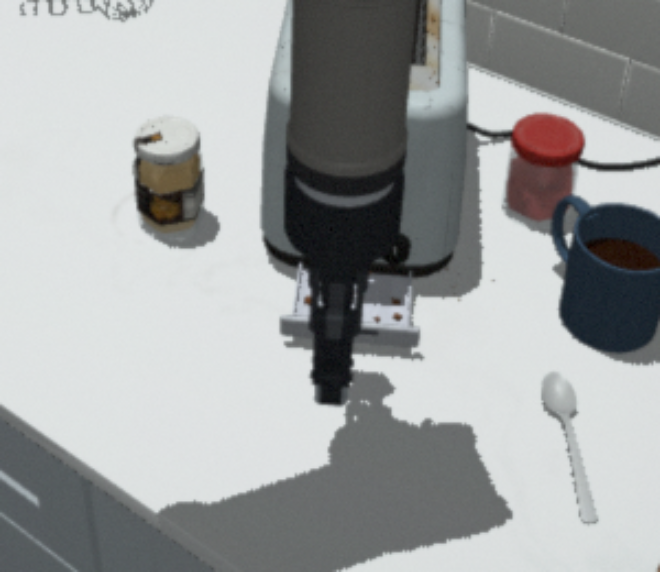

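The hand's knuckles stick out about 18 mm past the finger backs, while the lip at home stands only 14 mm out. So I'll work out which twist and lateral offset clears the toaster, using the measured hand profile.

```bash
cat > clear.py <<'E'
from h import *
from rig import bot, optics
np.set_printoptions(precision=4,suppress=True)
o=bot.observe(); c=o["eef_pos"]; a=np.radians(o["orientation"][2]-90)
U=np.array([np.cos(a),np.sin(a)]); W=np.array([-U[1],U[0]])   # tool y, -tool x
G=[]
for n in("scene","top"):
    s=optics.snapshot(n); P=cloud(s); z=P[...,2]
    ok=cv2.erode((s["z_map"]>0).astype(np.uint8),np.ones((3,3)))>0
    dz=cv2.morphologyEx(s["z_map"],cv2.MORPH_GRADIENT,np.ones((3,3)))
    d=P[...,:2]-c[:2]; x=d@U;y=d@W
    k=ok&(dz<.025)&(abs(x)<.085)&(abs(y)<.06)&(z>.085)&(z<.4)&(s["color"].max(2)<110)
    G.append(np.c_[x[k],y[k],z[k]-c[2]]) 
G=np.vstack(G); 
# drop isolated points: voxel 4mm with >=3
key=np.round(G/.004).astype(int); _,inv,cnt=np.unique(key,axis=0,return_inverse=True,return_counts=True); G=G[cnt[inv.ravel()]>=3]
G=np.vstack([G*[i,j,1] for i in(1,-1) for j in(1,-1)]); np.save("G.npy",G)
for h in np.arange(-.165,.1,.01):
    g=G[(G[:,2]>h)&(G[:,2]<=h+.01)]
    if len(g)>8: print(round(h,3),len(g),"ymax(fingers) %.4f xhalf %.4f"%tuple(np.percentile(np.abs(g[:,:2]),99,axis=0)), [round(float(np.percentile(g@[np.cos(p),np.sin(p),0],99.5)),4) for p in np.radians([30,45,60,75])])
E
python3 clear.py; python3 - <<'E'
from h import *
t=np.load("top.npz"); s=np.load("scene.npz")
yaw=np.radians(31); X=np.array([np.cos(yaw),np.sin(yaw)]);Y=np.array([-X[1],X[0]])
for q in(s,t):
    P=cloud(q);H=P[...,2]
    for a,b in((.07,.11),(.12,.15),(.155,.175),(.175,.185)):
        R=P[(H>a)&(H<b)][:,:2];x=R@X-.384;y=R@Y+.3655
        print(a,[(round(float(v),3),int(k.sum()),round(float(np.percentile(x[k],10)),4)) for v in np.arange(-.09,.091,.01) for k in[(abs(y-v)<.004)&(x>-.02)&(x<.06)] if k.sum()>3])
E
```

```text
-0.155 64 ymax(fingers) 0.0574 xhalf 0.0100 [0.0509, 0.0431, 0.0333, 0.0219]
-0.145 140 ymax(fingers) 0.0577 xhalf 0.0099 [0.052, 0.044, 0.0333, 0.0222]
-0.115 100 ymax(fingers) 0.0745 xhalf 0.0131 [0.0684, 0.0585, 0.0449, 0.0287]
-0.105 528 ymax(fingers) 0.0745 xhalf 0.0120 [0.0686, 0.0591, 0.0456, 0.0288]
-0.095 340 ymax(fingers) 0.0731 xhalf 0.0163 [0.0681, 0.059, 0.0455, 0.0295]
-0.085 636 ymax(fingers) 0.0725 xhalf 0.0164 [0.0665, 0.0574, 0.0443, 0.0283]
-0.075 640 ymax(fingers) 0.0700 xhalf 0.0178 [0.0643, 0.0551, 0.0423, 0.0268]
-0.065 1548 ymax(fingers) 0.0694 xhalf 0.0124 [0.0635, 0.0548, 0.043, 0.0281]
-0.055 608 ymax(fingers) 0.0662 xhalf 0.0099 [0.0609, 0.0529, 0.041, 0.0259]
-0.045 592 ymax(fingers) 0.0379 xhalf 0.0277 [0.0381, 0.0369, 0.0355, 0.0326]
-0.035 1124 ymax(fingers) 0.0378 xhalf 0.0335 [0.0382, 0.0384, 0.0378, 0.0366]
-0.025 1288 ymax(fingers) 0.0378 xhalf 0.0352 [0.0386, 0.0384, 0.0383, 0.0371]
-0.015 1292 ymax(fingers) 0.0383 xhalf 0.0369 [0.0383, 0.0383, 0.0378, 0.0369]
-0.005 2688 ymax(fingers) 0.0375 xhalf 0.0365 [0.0379, 0.0377, 0.0375, 0.0368]
0.005 408
[... 2796 characters left out ...]
.08, 77, 0.0226)]
0.155 [(-0.07, 13, 0.0121), (-0.06, 19, 0.0064), (-0.05, 22, 0.0043), (-0.04, 27, 0.0035), (-0.03, 25, 0.0045), (-0.02, 27, -0.0075), (-0.01, 59, -0.0156), (-0.0, 60, -0.0169), (0.01, 54, -0.016), (0.02, 35, -0.0117), (0.03, 24, 0.0053), (0.04, 23, 0.005), (0.05, 25, 0.0058), (0.06, 25, 0.009), (0.07, 31, 0.0145), (0.08, 41, 0.0286)]
0.175 [(-0.08, 9, 0.0279), (-0.07, 12, 0.0145), (-0.06, 13, 0.0092), (-0.05, 17, 0.006), (-0.04, 16, 0.006), (-0.03, 17, 0.0059), (-0.02, 19, 0.0059), (-0.01, 14, 0.007), (-0.0, 16, 0.006), (0.01, 17, 0.0064), (0.02, 15, 0.0065), (0.03, 17, 0.0067), (0.04, 17, 0.0072), (0.05, 19, 0.007), (0.06, 21, 0.011), (0.07, 36, 0.017), (0.08, 32, 0.0325)]
```

```bash
python3 -m creep '[[[0.02,0.01,0,0.019,0],[0.04,0.03,0,0.038,0],[0.06,0.04,0,0.057,0],[0.08,0.05,0,0.076,0],[0.1,0.06,0,0.095,0],[0.12,0.08,0,0.114,0],[0.14,0.09,0,0.133,0],[0.16,0.1,0,0.152,0],[0.18,0.12,0,0.171,0],[0.206,0.132,0,0.19,0],[0.206,0.132,0,0.195,0],[0.206,0.132,0,0.195,0],[0.206,0.132,0,0.195,0]]]'
```

```text
time_s: 4.08
eef_pos: [0.3787, -0.1296, 0.2557]
orientation: [179.9, -0.1, 50.9]
contact_force: [0.7, 0.3, -0.2]
finger_gap: 0.0854
grip_force: 0.0
```

```bash
python3 -m creep '[[[0,0,0.08,0,0],[0,0,0.16,0,0],[0,0,0.24,0,0],[0,0,0.3,0,0],[0,0,0.32,0,0],[0,0,0.32,0,0],[0,0,0.32,0,0]]]'; python3 - <<'E'
from rig import bot, optics
import cv2
from h import *
o=bot.observe(); print(o["eef_pos"],o["orientation"],o["contact_force"])
c=o["eef_pos"];X=np.array([.857,.515]);print("t",c[:2]@X-.384,c[:2]@[-.515,.857]+.3665)
s=optics.snapshot("scene"); t=optics.snapshot("top")
cv2.imwrite("pics/both3.png",np.hstack([cv2.resize(q["color"][r:r+200,a:a+130,::-1],None,fx=3,fy=3) for q,r,a in((s,200,270),(t,190,290))]))
E
```

```text
time_s: 4.67
eef_pos: [0.3784, -0.1302, 0.1753]
orientation: [179.9, -0.0, 50.8]
contact_force: [0.1, -0.3, -0.4]
finger_gap: 0.0855
grip_force: 0.0
[ 0.3784476  -0.130166    0.17532342] [ 1.79939486e+02 -3.36083864e-02  5.07880851e+01] [ 0.12940508 -0.27374423 -0.39850884]
t -0.1267058994926077 0.060047227925171975
```

View pics/both3.png

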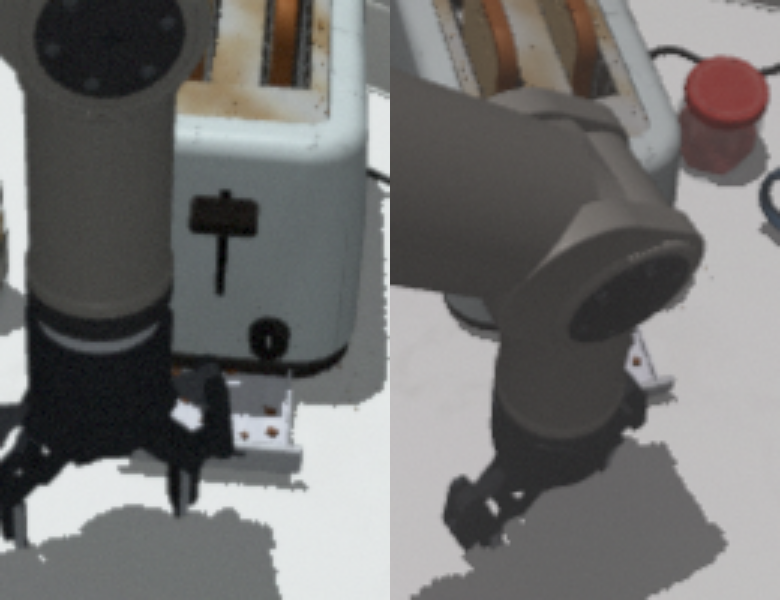

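The fingertip hangs just outside the lip (around (180,510) in the left crop) and clear of everything. Now I push 70 mm of the expected 83 mm.

```bash
python3 -m creep '[[[0.019,0.007,0,0,0],[0.038,0.014,0,0,0],[0.056,0.02,0,0,0],[0.075,0.027,0,0,0],[0.094,0.034,0,0,0],[0.113,0.041,0,0,0],[0.132,0.047,0,0,0],[0.15,0.054,0,0,0],[0.169,0.061,0,0,0],[0.188,0.068,0,0,0],[0.207,0.075,0,0,0],[0.226,0.081,0,0,0],[0.245,0.088,0,0,0],[0.264,0.095,0,0,0],[0.264,0.095,0,0,0],[0.264,0.095,0,0,0],[0.264,0.095,0,0,0]]]'; cat > st.py <<'E'
from rig import bot, optics
import numpy as np
o=bot.observe();c=o["eef_pos"];X=np.array([.857,.515]);f=o["contact_force"]
print("t",c[:2]@X-.384,c[:2]@[-.515,.857]+.3665,"z",c[2],"fx",f[:2]@X,"f",f,"yaw",o["orientation"])
E
python3 st.py
```

```text
time_s: 6.18
eef_pos: [0.4382, -0.093, 0.1746]
orientation: [-179.9, -0.0, 50.8]
contact_force: [-0.5, 0.6, -0.2]
finger_gap: 0.0856
grip_force: 0.0
t -0.056411155635678445 0.06112961177132448 z 0.17457425426827755 fx -0.1242248456212286 f [-0.49186543  0.57728898 -0.15790876] yaw [-1.79947809e+02 -3.06763756e-02  5.08402491e+01]
```

```bash
python3 -m creep '[[[0.0075,0.0027,0,0,0],[0.015,0.0054,0,0,0],[0.0225,0.008,0,0,0],[0.03,0.0108,0,0,0],[0.034,0.012,0,0,0]]]'; python3 st.py;  python3 - <<'E'
from rig import optics
import cv2, numpy as np
s=optics.snapshot("scene"); t=optics.snapshot("top")
cv2.imwrite("pics/both4.png",np.hstack([cv2.resize(q["color"][r:r+150,a:a+110,::-1],None,fx=3.6,fy=3.6) for q,r,a in((s,250,290),(t,240,310))]))
E
```

```text
time_s: 6.6
eef_pos: [0.4458, -0.0887, 0.1746]
orientation: [-180.0, 0.0, 50.8]
contact_force: [-0.3, 0.6, -0.5]
finger_gap: 0.0858
grip_force: 0.8
t -0.047640408988336935 0.06092216941223172 z 0.17457800927899633 fx 0.026916467559085992 f [-0.33480312  0.60940338 -0.51553215] yaw [-1.79958268e+02  7.76286367e-03  5.07999766e+01]
```

View pics/both4.png

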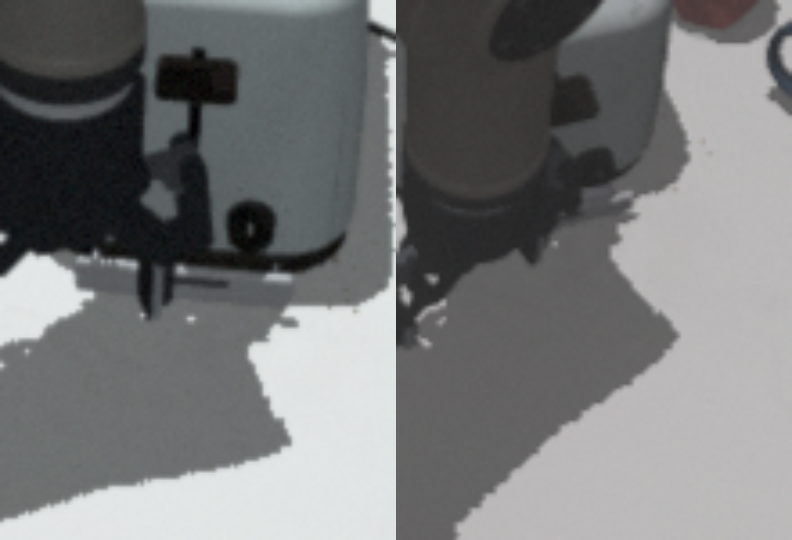

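The lip is nearly home, with the slot at (200,283) in the left crop, and the hand is clear of dial and lever. I carry on in millimetre steps, watching the force.

```bash
python3 -m creep '[[[0.0037,0.0014,0,0,0],[0.0075,0.0027,0,0,0],[0.0075,0.0027,0,0,0]]]'; python3 st.py; python3 -m creep '[[[0.0037,0.0014,0,0,0],[0.0037,0.0014,0,0,0]]]'>/dev/null; python3 st.py
```

```text
time_s: 6.95
eef_pos: [0.4476, -0.0877, 0.1746]
orientation: [-180.0, -0.0, 50.8]
contact_force: [-1.7, 0.1, -0.3]
finger_gap: 0.0858
grip_force: 0.6
t -0.04560988613616268 0.060852546453367684 z 0.1746260784147924 fx -1.3750032743155152 f [-1.66077558  0.09375029 -0.28793271] yaw [-1.79981859e+02 -8.51335222e-04  5.08070401e+01]
t -0.04463998229654148 0.060835964749187454 z 0.17462774117653335 fx -2.0564802456969367 f [-2.34722486 -0.08720105  0.60856115] yaw [-1.79980483e+02 -6.79925299e-04  5.08065885e+01]
```

```bash
python3 -m creep '[[[0.0037,0.0014,0,0,0],[0.0037,0.0014,0,0,0]]]'>/dev/null; python3 st.py
```

```text
t -0.0436014044407686 0.06082201664862119 z 0.174635659954458 fx -0.6684761780089407 f [-0.79379296  0.02292114 -1.1723391 ] yaw [-1.79983473e+02 -4.46636420e-03  5.08111873e+01]
```

```bash
python3 -m creep '[[[0.0025,0.0009,0,0,0],[0.0025,0.0009,0,0,0]]]'>/dev/null; python3 st.py;python3 -m creep '[[[0.0025,0.0009,0,0,0],[0.0025,0.0009,0,0,0]]]'>/dev/null; python3 st.py;  python3 - <<'E'
from rig import optics
import cv2, numpy as np
from h import *
np.set_printoptions(precision=4,suppress=True)
X=np.array([.857,.515]);Y=np.array([-.515,.857])
s0=np.load("scene.npz");
s=optics.snapshot("scene"); P=cloud(s);H=P[...,2]; P0=cloud(s0); H0=P0[...,2]
x=P[...,:2]@X-.384;y=P[...,:2]@Y+.3665; x0=P0[...,:2]@X-.384;y0=P0[...,:2]@Y+.3665
k=(abs(H-.022)<.006)&(x<-.004)&(x>-.09)&(y<-.01)&(y>-.05); print("lip face x",np.percentile(x[k],[5,25,50,75]),k.sum())
k=(abs(H0-.022)<.006)&(x0<-.06)&(x0>-.09)&(y0<-.01)&(y0>-.05); print("start lip",np.percentile(x0[k],[5,25,50,75]),k.sum())
k=(abs(H-.1)<.03)&(abs(x)<.02)&(y<-.02)&(y>-.06); k0=(abs(H0-.1)<.03)&(abs(x0)<.02)&(y0<-.02)&(y0>-.06);print("face now/start",np.median(x[k]),np.median(x0[k0]))
E
```

```text
t -0.04300272532213484 0.06077910449067642 z 0.1746444924130598 fx -0.9556756950492215 f [-0.90798146 -0.34472928 -0.43274658] yaw [-1.79985962e+02 -1.33996496e-03  5.08041425e+01]
t -0.04232160134570273 0.0607547730989777 z 0.17465177899259046 fx -0.8714560738599685 f [-1.28014171  0.43810753 -0.59930603] yaw [-1.79991601e+02 -1.16079586e-03  5.08044196e+01]
lip face x [-0.0178 -0.0167 -0.016  -0.0151] 100
start lip [-0.0779 -0.077  -0.0762 -0.0755] 104
face now/start 0.0006015766027729352 0.0005856848629857137
```

```bash
for i in 1; do python3 -m creep '[[[0.0037,0.0014,0,0,0],[0.0037,0.0014,0,0,0]]]'>/dev/null; python3 st.py; done; python3 -m creep '[[[0.0025,0.0009,0,0,0],[0.0025,0.0009,0,0,0]]]'>/dev/null; python3 st.py
```

```text
t -0.04177369940557385 0.06065979860594406 z 0.17462790707840714 fx -1.5984904663223853 f [-1.96427502  0.16484122  0.66271266] yaw [-1.79968407e+02  3.54813642e-02  5.07758614e+01]
t -0.041554406166083024 0.06061654787103388 z 0.17459593294528009 fx -4.504177783217108 f [-4.49214903 -1.27069138  1.92469792] yaw [-1.79942684e+02  6.44681575e-02  5.07466534e+01]
```

```bash
python3 -m creep '[[[0.0025,0.0009,0,0,0],[0.0025,0.0009,0,0,0]]]'>/dev/null; python3 st.py
```

```text
t -0.041335536939274664 0.06060134386416932 z 0.1745627547896659 fx -6.11439771047536 f [-5.895958   -2.06128486  2.9159096 ] yaw [-1.79911280e+02  9.71468544e-02  5.07176848e+01]
```

The arm has stopped, with the force rising to 6 N. I back off and check the lip.

```bash
python3 -m creep '[[[-0.03,-0.011,0,0,0],[-0.07,-0.025,0,0,0],[-0.12,-0.043,0,0,0],[-0.17,-0.061,0,0,0],[-0.22,-0.079,0,0,0],[-0.22,-0.079,-0.1,0,0],[-0.22,-0.079,-0.25,0,0],[-0.22,-0.079,-0.4,0,0],[-0.22,-0.079,-0.4,0,0],[-0.22,-0.079,-0.4,0,0]]]'; python3 st.py; cat > lip.py <<'E'
from rig import optics
from h import *
np.set_printoptions(precision=4,suppress=True)
X=np.array([.857,.515]);Y=np.array([-.515,.857])
for n in("scene","top"):
    im=optics.snapshot(n); np.savez(n+"5",**im)
    for nm,q in(("start",np.load(n+".npz")),("now",im)):
        P=cloud(q);H=P[...,2];x=P[...,:2]@X-.384;y=P[...,:2]@Y+.3665
        k=(abs(H-.022)<.006)&(x<-.006)&(x>-.09)&(y<.045)&(y>-.05)
        k2=(abs(H-.1)<.03)&(abs(x)<.012)&(y<-.02)&(y>-.06)
        k3=(H>.15)&(H<.162)&(abs(y)<.015)&(x<-.005)&(x>-.03)
        kt=(abs(H-.031)<.003)&(x<-.003)&(x>-.09)&(y<.045)&(y>-.05)
        print(n,nm,"lip",np.percentile(x[k],[10,50]),k.sum(),"liptop",np.percentile(x[kt],[10,50]),"face",np.median(x[k2]),"lever z",np.median(H[k3]),[ (x[k&(y>a)&(y<a+.03)].mean()).round(4) for a in(-.05,-.02,.015)])
E
python3 lip.py
python3 - <<'E'
import numpy as np,cv2
s=np.load("scene5.npz")["color"];t=np.load("top5.npz")["color"]
cv2.imwrite("pics/both5.png",np.hstack([cv2.resize(q[r:r+150,a:a+110,::-1],None,fx=3.6,fy=3.6) for q,r,a in((s,240,290),(t,240,310))]))
E
```

```text
time_s: 9.0
eef_pos: [0.4026, -0.1159, 0.2763]
orientation: [179.8, -0.3, 50.8]
contact_force: [-0.1, 0.2, 0.1]
finger_gap: 0.0857
grip_force: 0.0
t -0.09872063914229828 0.059824757836413556 z 0.2763151642887372 fx 0.042424623729317476 f [-0.0924331   0.23619377  0.0865928 ] yaw [179.81157319  -0.2630451   50.7948265 ]
scene start lip [-0.0768 -0.074 ] 470 liptop [-0.0769 -0.0747] face 0.0005856848629857137 lever z 0.1559180324233379 [np.float64(-0.0547), np.float64(-0.057), np.float64(-0.055)]
scene now lip [-0.017  -0.0153] 246 liptop [-0.0166 -0.0145] face 0.000459641010557732 lever z 0.1547899932065191 [np.float64(-0.0158), np.float64(-0.0156), np.float64(-0.0147)]
top start lip [-0.0756 -0.0449] 365 liptop [-0.076  -0.0736] face 0.0010202603141184208 lever z 0.15597997000325373 [np.float64(-0.0458), np.float64(-0.0454), np.float64(-0.0425)]Traceback (most recent call last):
  File "lip.py", line 13, in <module>
    print(n,nm,"lip",np.percentile(x[k],[10,50]),k.sum(),"liptop",np.percentile(x[kt],[10,50]),"face",np.median(x[k2]),"lever z",np.median(H[k3]),[ (x[k&(y>a)&(y<a+.03)].mean()).round(4) for a in(-.05,-.02,.015)])
                     ~~~~~~~~~~~~~^^^^^^^^^^^^^^
    return _quantile_unchecked(
        a, q, axis, out, overwrite_input, method, keepdims, weights)
    return _ureduce(a,
                    func=_quantile_ureduce_func,
    ...<5 lines>...
                    overwrite_input=overwrite_input,
                    method=method)
    r = func(a, **kwargs)
    result = _quantile(arr,
                       quantiles=q,
    ...<2 lines>...
                       out=out,
                       weights=wgt)
    slices_having_nans = np.isnan(arr[-1, ...])
                                  ~~~^^^^^^^^^
IndexError: index -1 is out of bounds for axis 0 with size 0
```

View pics/both5.png

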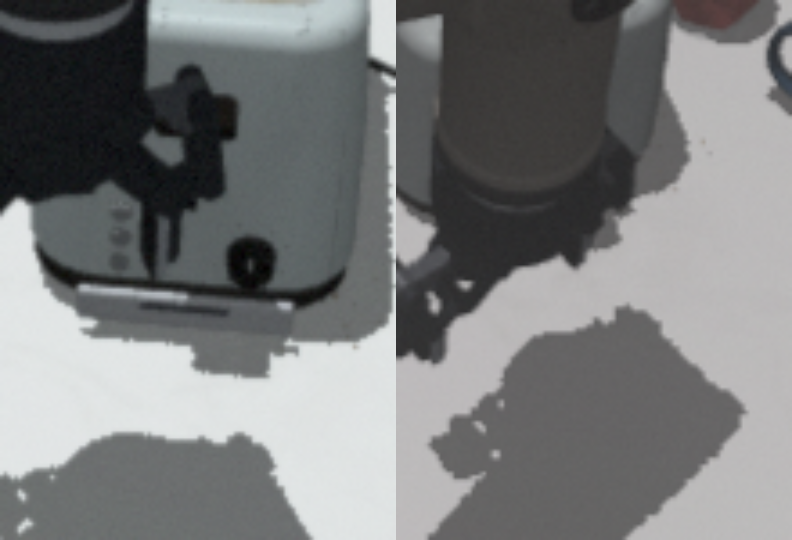

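The lip sits flush against the plinth at (190,300) in the left crop. To be sure the stop was the tray and not the knuckle, I push once more and use the wrist moment to locate the contact height.

```bash
cat >> st.py <<'E'
m=o["ft_torque"]; R=np.array([[.857,.515],[-.515,.857]])
F=np.r_[R@f[:2],f[2]]; M=np.r_[R@m[:2],m[2]]; print("toaster axes F",F.round(2),"M",M.round(3))
E
python3 -m creep '[[[0,0,0.12,0,0],[0,0,0.25,0,0],[0,0,0.36,0,0],[0,0,0.404,0,0],[0,0,0.404,0,0],[0.05,0.018,0.404,0,0],[0.1,0.036,0.404,0,0],[0.15,0.054,0.404,0,0],[0.19,0.068,0.404,0,0],[0.2,0.072,0.404,0,0],[0.2,0.072,0.404,0,0]]]'; python3 st.py; python3 -m creep '[[[0.006,0.002,0,0,0],[0.012,0.0043,0,0,0],[0.016,0.0058,0,0,0],[0.02,0.0072,0,0,0],[0.02,0.0072,0,0,0]]]'; python3 st.py
```

```text
time_s: 10.02
eef_pos: [0.4493, -0.0869, 0.1742]
orientation: [179.9, -0.0, 51.0]
contact_force: [-0.1, -0.5, -0.3]
finger_gap: 0.0858
grip_force: 0.0
t -0.04374406995043251 0.060630131328980486 z 0.17416185552451813 fx -0.3239983873892933 f [-0.09286395 -0.47459025 -0.31422727] yaw [ 1.79911488e+02 -3.39281432e-02  5.09564443e+01]
toaster axes F [-0.32 -0.36 -0.31] M [ 0.022  0.043 -0.008]
time_s: 10.43
eef_pos: [0.4513, -0.0858, 0.1736]
orientation: [-179.9, 0.1, 50.7]
contact_force: [-5.3, -2.4, 3.3]
finger_gap: 0.0854
grip_force: 2.2
t -0.041453710815778644 0.06053328976946165 z 0.17361774000511102 fx -5.715977132019624 f [-5.25586854 -2.35281125  3.30072338] yaw [-1.79907248e+02  8.88904697e-02  5.06997131e+01]
toaster axes F [-5.72  0.69  3.3 ] M [ 0.031  0.78  -0.164]
```

The moment puts the contact 151 mm below the TCP, which is at the fingertip, so the tray is home. Next I back off, rise, and move over the lever.

```bash
python3 -m creep '[[[-0.03,-0.011,0,0,0],[-0.08,-0.029,0,0,0],[-0.13,-0.047,0,0,0],[-0.18,-0.065,0,0,0],[-0.22,-0.079,-0.02,0,0],[-0.22,-0.079,-0.14,0,0],[-0.22,-0.079,-0.28,0,0],[-0.22,-0.079,-0.42,0,0],[-0.22,-0.079,-0.56,0,0],[-0.22,-0.079,-0.66,0,0],[-0.22,-0.079,-0.66,0,0],[-0.22,-0.079,-0.66,0,0]]]'; python3 st.py; python3 lip.py 2>/dev/null | grep "scene now"
```

```text
time_s: 11.43
eef_pos: [0.4024, -0.1157, 0.3397]
orientation: [179.9, -0.2, 50.8]
contact_force: [0.1, 1.4, -0.2]
finger_gap: 0.0855
grip_force: 0.0
t -0.09869888679722583 0.06010084490353501 z 0.339745644705301 fx 0.8568078902868282 f [ 0.1459743   1.42079206 -0.1977918 ] yaw [179.90319837  -0.2381323   50.81378201]
toaster axes F [ 0.86  1.14 -0.2 ] M [ 0.018 -0.072 -0.028]
scene now lip [-0.017  -0.0152] 241 liptop [-0.0164 -0.0137] face 0.0006396972383681532 lever z 0.15588177641044026 [np.float64(-0.0159), np.float64(-0.0153), np.float64(-0.0146)]
```

```bash
python3 -m creep '[[[0.05,0.03,0,0,0],[0.1,0.06,0,0,0],[0.15,0.095,0,0,0],[0.19,0.12,0,0,0],[0.208,0.13,0,0,0],[0.208,0.13,0,0,0],[0.208,0.13,0,0,0]]]'; python3 st.py; python3 - <<'E'
from rig import optics
import cv2, numpy as np
s=optics.snapshot("scene"); t=optics.snapshot("top")
cv2.imwrite("pics/both6.png",np.hstack([cv2.resize(q["color"][r:r+150,a:a+110,::-1],None,fx=3.6,fy=3.6) for q,r,a in((s,200,290),(t,200,310))]))
E
```

```text
time_s: 12.12
eef_pos: [0.4596, -0.0958, 0.3376]
orientation: [-179.9, 0.1, 50.7]
contact_force: [0.2, -0.0, 0.6]
finger_gap: 0.0856
grip_force: 0.0
t -0.03949697915881034 0.04773737229525016 z 0.3375940877104235 fx 0.16912246467627315 f [ 0.20943416 -0.02012157  0.61585534] yaw [-1.79883485e+02  1.41555821e-01  5.07400337e+01]
toaster axes F [ 0.17 -0.13  0.62] M [-0.064 -0.019 -0.017]
```

View pics/both6.png

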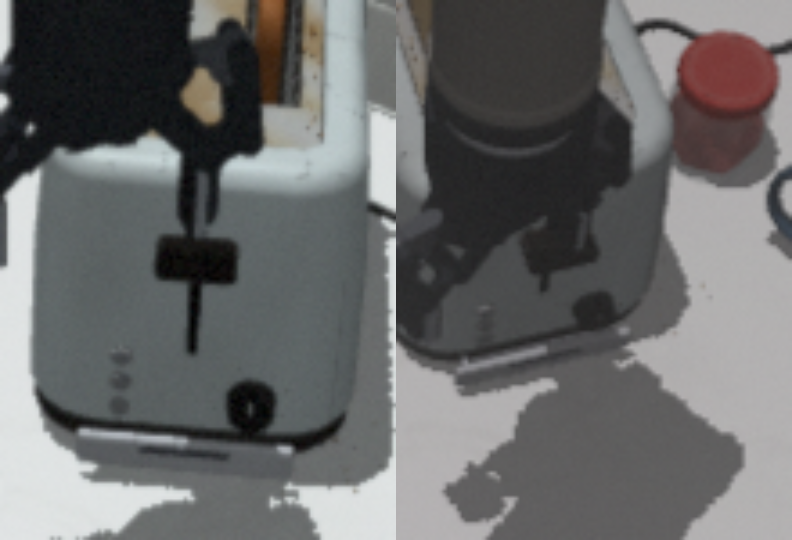

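The fingertip hangs over the middle of the lever pad at (197,250) in the left crop, and the tray sits home. Now I press.

```bash
python3 -m creep '[[[0,0,0.03,0,0],[0,0,0.06,0,0],[0,0,0.08,0,0],[0,0,0.1,0,0],[0,0,0.12,0,0],[0,0,0.14,0,0],[0,0,0.16,0,0],[0,0,0.18,0,0],[0,0,0.2,0,0],[0,0,0.21,0,0]]]'; python3 st.py
```

```text
time_s: 13.05
eef_pos: [0.4599, -0.0954, 0.2856]
orientation: [-179.9, 0.0, 50.8]
contact_force: [-4.5, 1.4, 6.4]
finger_gap: 0.0854
grip_force: 3.1
t -0.038938329819180106 0.04789877751206745 z 0.2855635121576422 fx -3.085406777547496 f [-4.4642865   1.43783835  6.38527662] yaw [-1.79904492e+02  3.21573264e-02  5.07881239e+01]
toaster axes F [-3.09  3.53  6.39] M [ 0.508  0.454 -0.037]
```

```bash
python3 -m creep '[[[-0.002,-0.004,0.02,0,0],[-0.002,-0.004,0.04,0,0],[-0.002,-0.004,0.06,0,0],[-0.002,-0.004,0.08,0,0],[-0.002,-0.004,0.09,0,0]]]'; python3 st.py
```

```text
time_s: 13.47
eef_pos: [0.4595, -0.0952, 0.2633]
orientation: [180.0, -0.0, 50.8]
contact_force: [-1.8, 0.9, 1.8]
finger_gap: 0.0855
grip_force: 1.3
t -0.03922553417086411 0.0482414136206587 z 0.2632728579264494 fx -1.0338796908504038 f [-1.76935613  0.93681264  1.78035277] yaw [ 1.79958910e+02 -6.71198900e-03  5.07985946e+01]
toaster axes F [-1.03  1.71  1.78] M [ 0.207  0.058 -0.024]
```

```bash
python3 -m creep '[[[0,0,0.014,0,0],[0,0,0.028,0,0],[0,0,0.04,0,0],[0,0,0.046,0,0],[0,0,0.046,0,0]]]'; python3 st.py
```

```text
time_s: 13.88
eef_pos: [0.4592, -0.0951, 0.2517]
orientation: [-180.0, 0.0, 50.8]
contact_force: [-0.8, -0.2, -0.4]
finger_gap: 0.0855
grip_force: 0.0
t -0.03947107506050768 0.04847291720025909 z 0.2517005498582281 fx -0.7808793851559342 f [-0.7700097  -0.2349147  -0.38945977] yaw [-1.79979800e+02  3.50214535e-02  5.07922229e+01]
toaster axes F [-0.78  0.2  -0.39] M [-0.021 -0.019  0.045]
```

Contact force has dropped to zero, so the lever has snapped down. I lift away and verify.

```bash
python3 -m creep '[[[0,0,-0.06,0,0],[0,0,-0.18,0,0],[0,0,-0.3,0,0],[0,0,-0.42,0,0],[-0.08,-0.03,-0.5,0,0],[-0.2,-0.07,-0.5,0,0],[-0.32,-0.11,-0.5,0,0],[-0.4,-0.14,-0.5,0,0],[-0.4,-0.14,-0.5,0,0],[-0.4,-0.14,-0.5,0,0],[-0.4,-0.14,-0.5,0,0]]]'; python3 - <<'E'
from rig import optics
import cv2
from h import *
X=np.array([.857,.515]);Y=np.array([-.515,.857])
s=optics.snapshot("scene");t=optics.snapshot("top")
for n,q in(("start",np.load("scene.npz")),("now",s)):
    P=cloud(q);H=P[...,2];x=P[...,:2]@X-.384;y=P[...,:2]@Y+.3665
    k=(abs(H-.022)<.006)&(x<-.006)&(x>-.09)&(y<.045)&(y>-.05);k2=(abs(H-.1)<.03)&(abs(x)<.012)&(abs(y)>.025)&(abs(y)<.06)
    pad=(x<-.008)&(x>-.03)&(abs(y)<.018)&(H>.07)&(H<.2)&(q["color"].max(2)<60)
    print(n,np.median(x[k]),np.median(x[k2]),"pad z",np.percentile(H[pad],[5,95]),pad.sum())
cv2.imwrite("pics/end.png",np.hstack([cv2.resize(q["color"][r:r+230,a:a+200,::-1],None,fx=2,fy=2) for q,r,a in((s,165,230),(t,150,270))]))
E
```

```text
time_s: 14.8
eef_pos: [0.3695, -0.1501, 0.3774]
orientation: [180.0, -0.1, 50.8]
contact_force: [0.2, 0.2, 0.4]
finger_gap: 0.0854
grip_force: 0.0
start -0.07397417226711495 0.0014336288355379367 pad z [0.14723361 0.15750938] 228
now -0.015337010307889032 0.001477628142806664 pad z [0.08306451 0.09286261] 213
```

View pics/end.png

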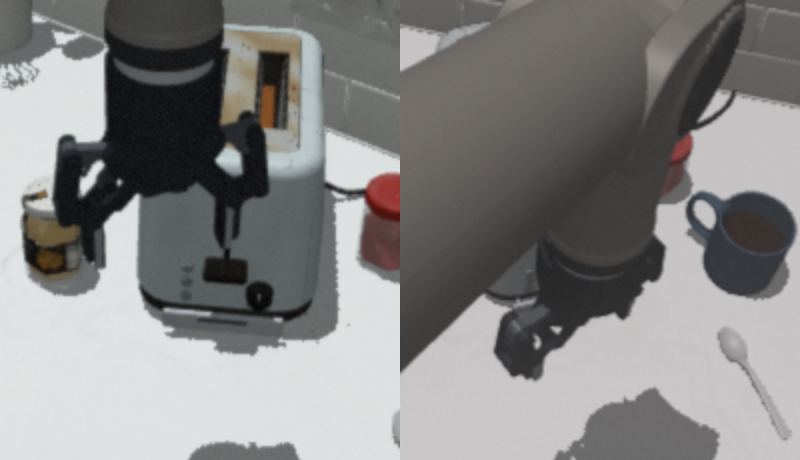

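The lever pad sits low at (225,270), 91–93 mm up. The bread is down, the tray lip is against the plinth, the toaster hasn't moved and the hand is clear.

```bash
python3 -c "
from rig import bot
print(bot.sign_off())"
```

```text
the job is handed in; nothing more can be done
None
```

The job is handed in: the crumb tray was pushed home first, then the lever was pressed until it latched with the bread down. The toaster did not move, the jars, mug and spoon were not touched, and the hand is clear.

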